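# Lock the marking chuck and sort the marked parts

### The arm

A 6-joint arm with a two-finger parallel gripper is mounted at the origin on the work surface. World frame = base frame: x ahead of the robot, y to its left, z up, the work surface at z = 0. Lengths are in m, angles in rad, forces in N, time in s.
With the tool pointing down it reaches from about 0.35 to 0.975 m from the base axis. Payload 4.9 kg.
Tool frame: the origin (TCP) lies at the very end of the fingers, on their centre line; the grasp point (between the pads) lies 19 mm behind it; z points along the fingers, y is the line along which they close (so a half turn about z gives the same grasp; the last joint's range is limited). The gripper opens to 85 mm and grips with 20 to 120 N. Pads are 22 mm wide; open, the fingers measure 114 mm over their backs; the gripper's body (76 mm by 85 mm) begins 54 mm behind the grasp point. The pads swing forward as they close: fully open they stand 13 mm farther back than shut.
Start: joints at [1.213, 0.053, 1.613, -0, 1.476, -0.119], TCP at [0.148, 0.607, 0.231] pointing down, gripper open.
Joint ranges: [-3.01, 3.01], [-1.01, 2.22], [0.06, 2.58], [-1.02, 4.17], [0.09, 2.62], [-3.14, 3.14]. Speed limits (rad/s): [2.57, 2.57, 3.14, 3.14, 3.14, 3.14].

### API

Orientations are given as a rotation vector (axis times angle).
In Python, from station import get_obs, get_image, get_calibration, finish_job gives the robot as it stands.
- The arm moves only by the tool servo_tool, never from a script. Its argument "increments" is a list of rows, each a list of 5 numbers: the opening, from 0 (shut) to 1 (fully open), then the shift along the tool's x, y, z in mm, then the turn about the tool's z in degrees. In form: [[jaw, tx, ty, tz, spin], ...]. A call has 1 to 12 rows; each row shifts and turns the commanded pose from where the row before left it, along the tool's axes as they then stand; what a row does not reach is not made up. A row lasts 1/8 s, in which the tool goes at most 62.5 mm and 10.7 degrees, less where a joint would pass 70% of its speed; a pose out of reach is approached as far as the arm can. A call is refused whole if a number of a shift passes 62.5 or a number of a turn 10.7, either way. A call with a gripper value outside its range is refused whole. The fingers move at their own pace and stop on an object; "force" is the grip in N (left out, the last holds). Time passes only in rows, so rows that do not move let the fingers close. It gives the time, the measured TCP pose, the force, the opening and the grip force at its end, in the units of the state.
- get_obs(): the state, without advancing time (a new reading comes with each control period).
- get_image(name): name is "scene" or "top"; returns the picture (480x640x3 uint8, red, green, blue); there is no depth.
- get_calibration(name): a dict with "fx", "fy", "cx", "cy" (pixels), "dist_coeffs" ([k1, k2, p1, p2, k3] as OpenCV has them; the pictures are not rectified), "R" (3x3) and "t" (3): a world point X has camera coordinates R X + t. Camera axes: x right, y down, z forward; pixel columns grow to the right and rows downward; lengths in m; the calibration is good to about 2 mm. A picture is of the moment at which its call begins. get_calibration takes no time and is no camera call.
- finish_job(): hands the job in; it is judged then, once.
The state is a dict: "t": time; "q": joint angles; "dq": joint speeds; "effort": joint torques, N m; "tool_pos": TCP position; "tool_rot": TCP orientation; "contact_force": force on the tool from outside, world axes, zero at the start; "wrist_torque": the same for the moment, N m; "opening": finger opening in m; "grip_force": force on a finger pad.
Only numpy, scipy, OpenCV 4.12 (cv2) and the standard library are available. Lean on these libraries where they do the work, as an engineer would, in place of code of your own. Each camera call takes 0.05 s, during which the arm holds its last target. There are 200 camera calls.

### The job

The marking run is finished. First turn the chuck's lock collar by its post until the arm stands midway between the two white lines, so that the chuck cannot turn, and only then pick up parts: sort every part on the chuck and on the bench into its bin - link plates lying flat in the shallow rectangular tray, bearing blocks in the square plastic crate, flanged hubs in the round pan. Leave the collar locked, and leave the spray can, mug and brush where they are.

Things in the scene. Friction and masses are not known exactly. Their poses are not given: they have to be found in the camera images.
- chuck: round rotary marking chuck fixed on the bench: dark foot disc 170 mm across and 12 mm high, flat aluminium top 116 mm across at height 60 mm. Origin: on the axis at bench level, z up; its yaw varies.
- collar (a joint): angle in rad of the bright lock collar (140 mm across, 14 to 34 mm high), turning about the chuck's vertical axis, counter-clockwise from above. Its radial arm (12 mm wide, out to 115 mm, 18 to 30 mm high) bears a dark post. 0: arm along the chuck's x. Locked at 1.40: arm midway between two white lines on the chuck's foot, 37 mm apart. Stop at 1.8. Stays where left (2.5 N at the post).
- post (a point): top of the collar's upright post, 14 mm thick, 105 mm from the chuck's axis, from 30 mm up to 72 mm above the bench.
- mark (a point): point fixed to the chuck: where the top of the post is when the collar is locked.
- tray: shallow rectangular sheet steel tray for link plates, fixed, 160 (x) x 146 (y) x 30 mm high, walls and floor 4 mm. Origin: middle of its underside.
- crate: square grey plastic crate for bearing blocks, fixed, 128 x 128 x 50 mm high, walls and floor 4 mm. Origin: middle of its underside.
- pan: round aluminium pan for hubs, fixed, 156 mm across the rim, 40 mm high, wall 4 mm, floor 5 mm. Origin: middle of its underside.
- link1: link plate: flat steel bar 130 x 36 x 10 mm with round ends, each with a bright eye with a dark hole (eye centres 47 mm either side of the middle). Origin: middle of its underside; x along its length, z up. It starts lying on the chuck's flat top.
- link2: link plate: flat steel bar 130 x 36 x 10 mm with round ends, each with a bright eye with a dark hole (eye centres 47 mm either side of the middle). Origin: middle of its underside; x along its length, z up. May be absent.
- link3: link plate: flat steel bar 130 x 36 x 10 mm with round ends, each with a bright eye with a dark hole (eye centres 47 mm either side of the middle). Origin: middle of its underside; x along its length, z up. May be absent.
- block1: bearing block: bright steel, a foot 100 x 36 x 12 mm with a pillar 36 x 36 mm on its middle, overall height 46 mm, dark bore through the pillar along y. Origin: middle of its underside; x along the 100 mm foot, z up. May be absent.
- block2: bearing block: bright steel, a foot 100 x 36 x 12 mm with a pillar 36 x 36 mm on its middle, overall height 46 mm, dark bore through the pillar along y. Origin: middle of its underside; x along the 100 mm foot, z up. May be absent.
- hub1: flanged hub: bright steel, a round flange 60 mm across and 10 mm thick, with a neck 30 mm across on it, overall height 42 mm. Stands on its flange. Origin: middle of its underside; z up along the neck. May be absent.
- hub2: flanged hub: bright steel, a round flange 60 mm across and 10 mm thick, with a neck 30 mm across on it, overall height 42 mm. Stands on its flange. Origin: middle of its underside; z up along the neck. May be absent.
- oilcan: blue spray can, 56 mm across, 120 mm high, bystander. Origin: middle of its underside.
- mug: white mug, 76 mm across, 85 mm high, bystander. Origin: middle of its underside.
- brush: bench brush lying on the bench, bystander. Origin: on its underside; x along it.
Mind the look-alikes: they are no part of the job. Leave any pink or yellow look-alike of the block1 alone. What is shaped like the block2 but brown is not meant.

How it is judged:
On the way, in this order (a step that is already met when the one before it is completed fails the run):
1. the lock collar is turned to its locked mark (value of joint collar between 1.27 and 1.53 rad and velocity of joint collar between -0.15 and 0.15 rad/s), for 0.2 s.
2. every part that is present lies in the bin of its type (x of link1 in the frame of tray between -0.074 and 0.074 m and y of link1 in the frame of tray between -0.068 and 0.068 m and z of each of link1, link2, link3 in the frame of tray below 0.045 m and (angle between link1's own z axis and vertical below 0.3 rad or angle between link1's own z axis and vertical above 2.84 rad) and linear speed of each of link1, link2, link3, block1, block2, hub1, hub2 below 0.03 m/s and x of link2 in the frame of tray between -0.074 and 0.074 m and y of link2 in the frame of tray between -0.068 and 0.068 m and (angle between link2's own z axis and vertical below 0.3 rad or angle between link2's own z axis and vertical above 2.84 rad) and x of link3 in the frame of tray between -0.074 and 0.074 m and y of link3 in the frame of tray between -0.068 and 0.068 m and (angle between link3's own z axis and vertical below 0.3 rad or angle between link3's own z axis and vertical above 2.84 rad) and x of block1 in the frame of crate between -0.058 and 0.058 m and y of block1 in the frame of crate between -0.058 and 0.058 m and z of each of block1, block2 in the frame of crate below 0.065 m and x of block2 in the frame of crate between -0.058 and 0.058 m and y of block2 in the frame of crate between -0.058 and 0.058 m and horizontal distance between each of hub1, hub2 and pan below 0.055 m and z of each of hub1, hub2 in the frame of pan below 0.05 m), for 0.2 s.
At the end, for the whole second after the job is handed in: Collar at 1.40 +/- 0.13 rad; every part present at rest with its origin inside its own bin: links within 74 (x), 68 (y) mm of the tray's middle, under 45 mm up, flat within 0.3 rad; blocks within 58 mm of the crate's, under 65 mm; hubs within 55 mm of the pan's axis, under 50 mm (all of step 2 and value of joint collar between 1.27 and 1.53 rad); the robot touches nothing.
It fails at once if the oilcan is moved more than 3 cm (distance of oilcan from where it was at the start of the episode above 0.03 m).
It fails at once if the mug is moved more than 3 cm (distance of mug from where it was at the start of the episode above 0.03 m).
It fails at once if the brush is moved more than 3 cm (distance of brush from where it was at the start of the episode above 0.03 m).
It fails at once if a part is lifted while the collar is not on its locked mark (not (value of joint collar between 1.27 and 1.53 rad) and (height (world z) of link1 above 0.12 m or height (world z) of any of link2, link3, block1, block2, hub1, hub2 above 0.06 m)).
Of link2, link3, block1, block2, hub1, hub2 only 4 to 6 are there at a start; the rules pass over those that are not, and their reading is None.
At some moment in a run one of link2, link3, block1, block2, hub1, hub2 may be knocked a few centimetres aside while the robot is not near it.
Once in a run the grip may slacken for a moment while it holds something.
It also fails if it takes over 210 s, if anything falls off the work surface, if the arm or the gripper's body presses on something with over 40 N, if the wrist force passes 120 N, or if a joint passes its speed limit or range.

## Working session

There is one attempt and no reset: what is moved stays moved. The work goes in short steps, Python scripts to look and compute and a tool call to move; the robot and the scene stay as the last step left them, time stands still between calls to the robot, and variables do not carry over. Pictures are saved under pics/ and viewed, at most 14 in all, crops included, and the job is handed in when it is done.

Besides the shell and the picture viewer there is one more tool, called after "Emit:" as name(argument=value, ...) on one line, values as JSON. servo_tool: Moves the arm, as the interface text tells. Its arguments: {"type":"object","properties":{"increments":{"type":"array"},"force":{"type":"number"}},"required":["increments"]}

```bash
mkdir -p pics; ls
python3 - <<'E'
from station import *
import cv2,numpy as np
for n in("scene","top"):
    im=get_image(n);cv2.imwrite(f"pics/{n}0.png",im[:,:,::-1]);c=get_calibration(n)
    print(n,{k:np.round(v,4).tolist() for k,v in c.items()}, "cam", (-np.array(c["R"]).T@np.array(c["t"])).round(3))
print(get_obs())
E
```

```text
pics
scene {'fx': 460.3169, 'fy': 460.3169, 'cx': 318.4249, 'cy': 237.8655, 'dist_coeffs': [-0.0508, 0.0, 0.0, 0.0, 0.0], 'R': [[0.8351, 0.55, 0.0056], [0.4344, -0.6533, -0.6201], [-0.3374, 0.5203, -0.7845]], 't': [-0.3915, -0.1996, 1.5077]} cam [ 0.922 -0.7    1.061]
top {'fx': 460.7156, 'fy': 460.7156, 'cx': 321.0541, 'cy': 243.5557, 'dist_coeffs': [0.0348, 0.0, 0.0, 0.0, 0.0], 'R': [[0.0043, -0.9999, -0.013], [-0.9894, -0.0023, -0.1455], [0.1455, 0.0135, -0.9893]], 't': [-0.025, 0.5267, 1.2052]} cam [ 0.346 -0.04   1.269]
{'t': 0.1, 'q': array([ 1.21299492e+00,  5.32857560e-02,  1.61419278e+00, -1.21148174e-05,
        1.47602049e+00, -1.18994274e-01]), 'dq': array([-0.00016625, -0.00020317, -0.00381262,  0.00105546, -0.00127964,
        0.00120833]), 'effort': array([-1.44670885e-03, -3.94904387e+01, -3.71362674e+01, -2.45443134e-04,
        3.96586998e-03, -3.25968799e-07]), 'tool_pos': array([0.14763295, 0.60671131, 0.23016756]), 'tool_rot': array([-3.74172450e-01, -3.11878761e+00,  2.91389518e-03]), 'contact_force': array([-0.51671714,  0.3764362 , -0.21117317]), 'wrist_torque': array([-0.00054743, -0.01386221, -0.05580229]), 'grip_force': 0.0, 'opening': 0.08526683185675346}
```

View pics/scene0.png

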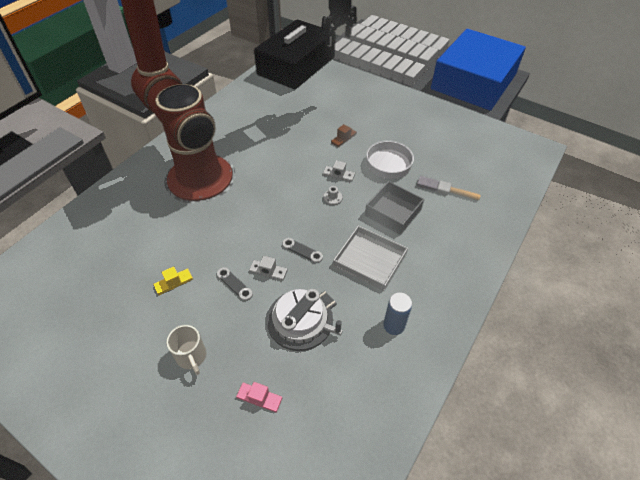

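View pics/top0.png

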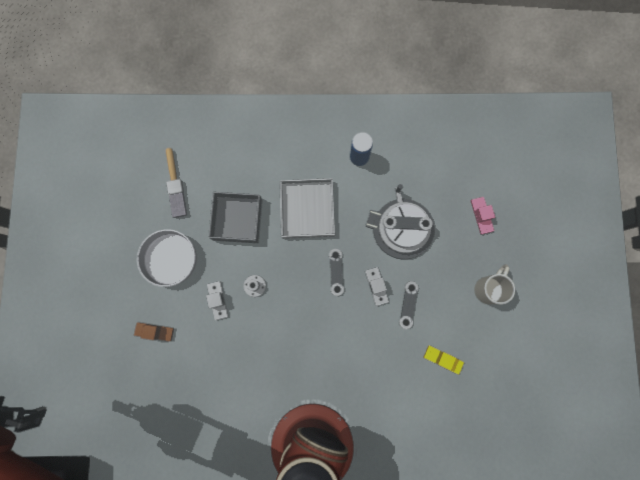

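The pictures show three links: on the chuck (top 408,224), and on the bench at (336,272) and (408,305). There are two bright blocks, at top (377,286) and (217,300), and one hub at (254,286). The tray is at (308,209), the crate at (236,217) and the pan at (167,258). The yellow (444,360), pink (483,215) and brown (154,332) look-alikes stay where they are, as do the can (361,148), mug (495,290) and brush (175,185). Next I enlarge the chuck and the parts to confirm.

```bash
cat > h.py <<'E'
from station import *
import cv2,numpy as np
C={n:get_calibration(n) for n in("scene","top")}
for c in C.values():
    c["K"]=np.array([[c["fx"],0,c["cx"]],[0,c["fy"],c["cy"]],[0,0,1]]);c["d"]=np.array(c["dist_coeffs"]);c["R"]=np.array(c["R"]);c["t"]=np.array(c["t"])
def ray(n,p):
    c=C[n];u=cv2.undistortPoints(np.array(p,float).reshape(1,1,2),c["K"],c["d"]).ravel()
    return -c["R"].T@c["t"],c["R"].T@np.array([u[0],u[1],1])
def plane(n,p,z):
    o,d=ray(n,p);return o+d*(z-o[2])/d[2]
def tri(pt,ps):
    o1,d1=ray("top",pt);o2,d2=ray("scene",ps)
    s=np.linalg.lstsq(np.c_[d1,-d2],o2-o1,rcond=None)[0]
    a=o1+d1*s[0];b=o2+d2*s[1];return (a+b)/2,np.linalg.norm(a-b)
def proj(n,X):
    c=C[n];return cv2.projectPoints(np.array(X,float).reshape(-1,1,3),cv2.Rodrigues(c["R"])[0],c["t"],c["K"],c["d"])[0].reshape(-1,2)
def crop(n,x,y,w,h,s,f):
    im=get_image(n)[:,:,::-1][y:y+h,x:x+w];cv2.imwrite(f,cv2.resize(im,None,fx=s,fy=s,interpolation=cv2.INTER_CUBIC))
E
python3 - <<'E'
from h import *
crop("top",320,170,160,120,5,"pics/a.png")
crop("top",120,160,240,180,3.3,"pics/b.png")
crop("scene",210,220,160,130,4.6,"pics/c.png")
E
```

```text
(no output)
```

View pics/a.png

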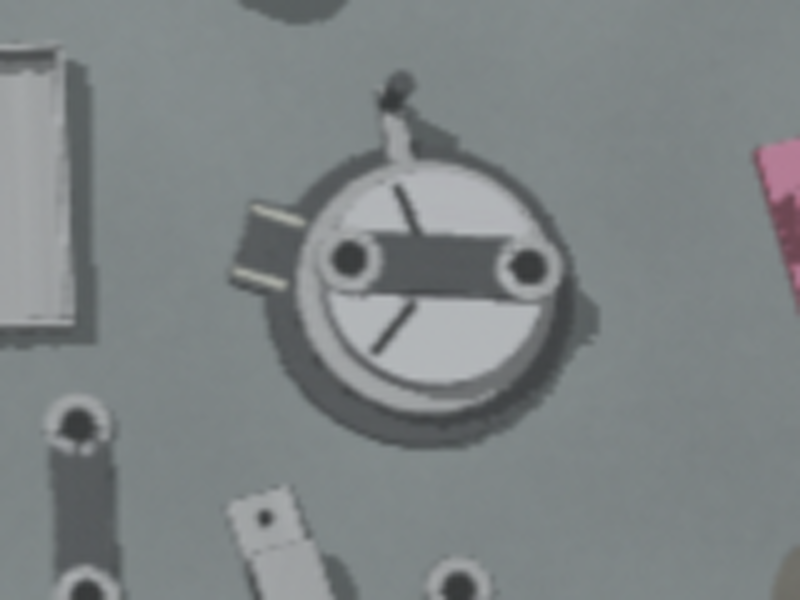

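View pics/b.png

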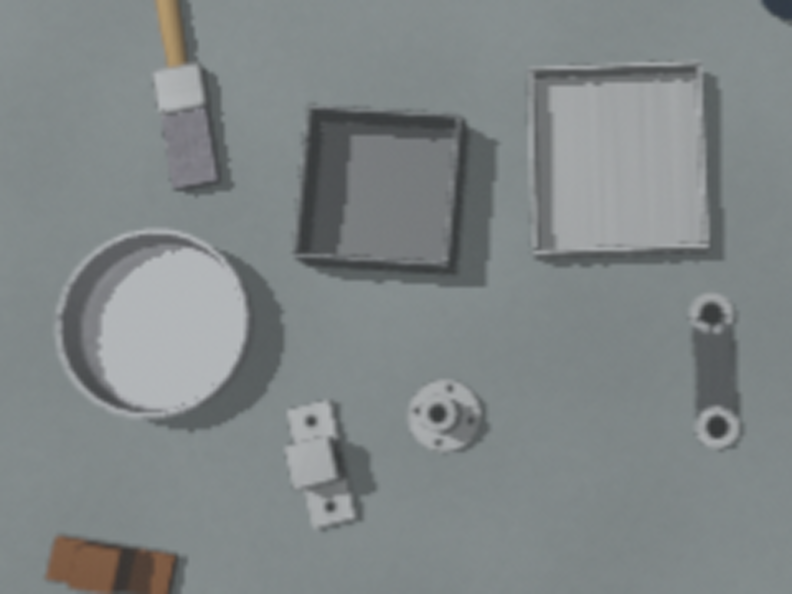

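View pics/c.png

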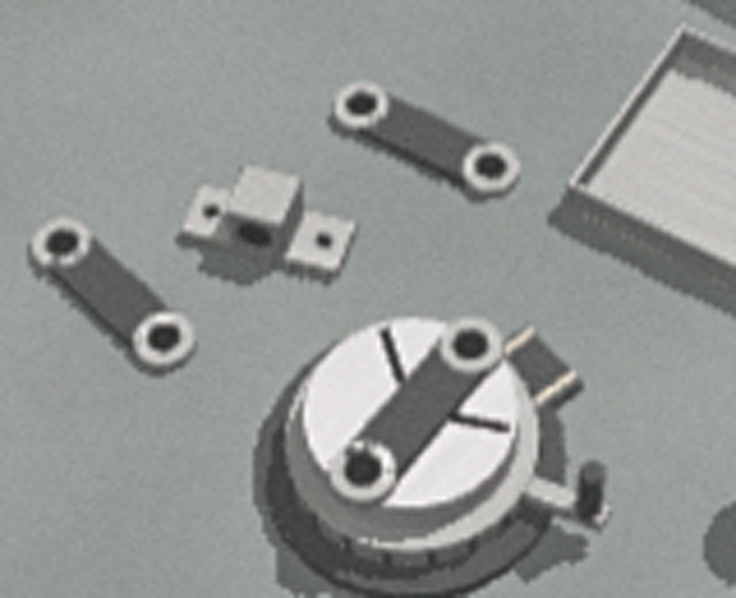

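```bash
cat > m.py <<'E'
from h import *
T=get_image("top");S=get_image("scene");G={"top":cv2.cvtColor(T,7).astype(float),"scene":cv2.cvtColor(S,7).astype(float)}
def ref(n,p,r=4):  # dark-weighted centroid near p
    x,y=np.round(p).astype(int);w=G[n][y-r:y+r+1,x-r:x+r+1];wt=np.clip((w.min()+w.mean())/2-w,0,None)
    yy,xx=np.mgrid[y-r:y+r+1,x-r:x+r+1];return np.array([(xx*wt).sum(),(yy*wt).sum()])/wt.sum()
a=lambda u,v:(320+(u+.5)/5-.5,170+(v+.5)/5-.5)
b=lambda u,v:(120+(u+.5)/3.3-.5,160+(v+.5)/3.3-.5)
c=lambda u,v:(210+(u+.5)/4.6-.5,220+(v+.5)/4.6-.5)
E
python3 - <<'E'
from m import *
R=np.round
def pair(name,t1,s1,t2,s2,r=2):
    P=[]
    for t,s in((t1,s1),(t2,s2)):
        t=ref("top",t,r);s=ref("scene",s,r);X,e=tri(t,s);P.append(X);print(name,"px",R(t,1),R(s,1),"X",R(X,4),"gap",R(e,4))
    d=P[1]-P[0];print("   mid",R((P[0]+P[1])/2,4),"len",R(np.linalg.norm(d),4),"yaw",R(np.degrees(np.arctan2(d[1],d[0])),1))
pair("link1",a(350,258),c(471,344),a(528,267),c(363,468),3)
pair("link2",b(711,313),c(490,166),b(717,427),c(361,104),3)
pair("link3",(411.5,288),c(163,338),(406,323),c(62,242),3)
pair("blockA",a(265,518),c(324,241),(381,300),c(210,212))
print("post top",R(tri(a(402,80),c(592,467))[0],4),tri(a(402,80),c(592,467))[1])
for z,q in((.06,a(441,276)),): print("chuck top",R(plane("top",q,z),4))
L=[plane("top",a(*q),.012) for q in((250,205),(303,222),(233,270),(285,290))];print("lines",R(L,4),"mid",R(np.mean(L,0),4))
B=[plane("top",b(*q),.012) for q in((311,421),(330,507))];print("blockB holes",R(B,4),"mid",R(np.mean(B,0),4),np.degrees(np.arctan2(*(B[1]-B[0])[1::-1])))
print("blockB pillar",R(plane("top",b(314,464),.046),4))
print("hub bore top",R(plane("top",b(437,414),.042),4),"flange",R(plane("top",b(445,416),.01),4))
K=[plane("top",b(*q),.03) for q in((530,68),(702,65),(709,246),(536,252))];print("tray",R(K,4),R(np.mean(K,0),4))
K=[plane("top",b(*q),.05) for q in((310,106),(464,118),(449,268),(296,257))];print("crate",R(K,4),R(np.mean(K,0),4))
print("pan",[R(plane("top",b(*q),.04),4) for q in((153,323),(57,323),(249,323),(153,230),(153,416))])
crop("scene",300,110,120,90,6.6,"pics/d.png")
E
```

```text
link1 px [389.4 221.3] [311.7 294.6] X [ 0.5819 -0.2035  0.0715] gap 0.0005
link1 px [425.2 223. ] [288.7 321.9] X [ 0.5779 -0.2972  0.0706] gap 0.0014
   mid [ 0.5799 -0.2504  0.071 ] len 0.0938 yaw -92.5
link2 px [335.1 254.8] [316.1 255.6] X [ 0.5001 -0.061   0.0117] gap 0.0017
link2 px [336.9 289. ] [288.1 242.3] X [ 0.4066 -0.0661  0.0119] gap 0.0014
   mid [ 0.4534 -0.0636  0.0118] len 0.0937 yaw -176.9
link3 px [411.2 287.5] [245.2 292.9] X [ 0.4112 -0.2673  0.0119] gap 0.0009
link3 px [405.7 322.1] [223.1 272.4] X [ 0.3191 -0.2499  0.0121] gap 0.0013
   mid [ 0.3651 -0.2586  0.012 ] len 0.0937 yaw 169.3
blockA px [372.5 273.3] [279.9 271.8] X [ 0.4491 -0.163   0.0145] gap 0.0009
blockA px [380.5 298.7] [255.5 265.5] X [ 0.3807 -0.1836  0.0147] gap 0.0008
   mid [ 0.4149 -0.1733  0.0146] len 0.0715 yaw -163.2
post top [ 0.6775 -0.2323  0.0765] 0.0010578214456728196
chuck top [ 0.5745 -0.2539  0.06  ]
lines [[ 0.6236 -0.1575  0.012 ]
 [ 0.614  -0.1868  0.012 ]
 [ 0.5868 -0.1477  0.012 ]
 [ 0.5756 -0.1763  0.012 ]] mid [ 0.6    -0.1671  0.012 ]
blockB holes [[0.4098 0.2682 0.012 ]
 [0.3398 0.2499 0.012 ]] mid [0.3748 0.2591 0.012 ] -165.31956337685114
blockB pillar [0.3739 0.2561 0.046 ]
hub bore top [0.4142 0.1596 0.042 ] flange [0.4143 0.1581 0.01  ]
tray [[ 0.7052  0.0908  0.03  ]
 [ 0.7079 -0.0538  0.03  ]
 [ 0.5538 -0.0597  0.03  ]
 [ 0.5485  0.0832  0.03  ]] [0.6289 0.0152 0.03  ]
crate [[0.6667 0.2696 0.05  ]
 [0.6569 0.1424 0.05  ]
 [0.5319 0.1517 0.05  ]
 [0.5407 0.2763 0.05  ]] [0.5991 0.21   0.05  ]
pan [array([0.4876, 0.3928, 0.04  ]), array([0.4875, 0.4706, 0.04  ]), array([0.4878, 0.3149, 0.04  ]), array([0.5644, 0.3969, 0.04  ]), array([0.4122, 0.3887, 0.04  ])]
```

View pics/d.png

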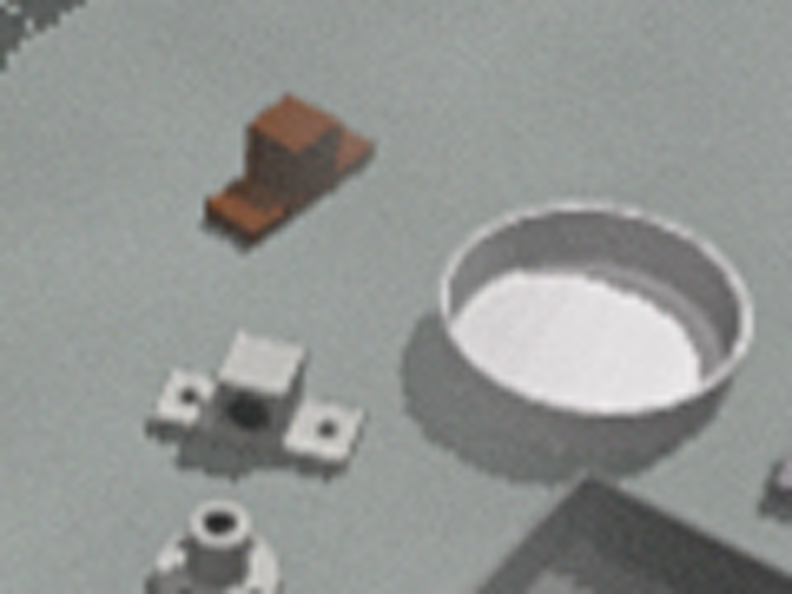

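The hub, and block B at scene crop d (262,400), are both bright steel, so they are real parts. The brown one is not. The link tops triangulate to 12 mm and 71 mm, against 10 and 70 expected, and the post is at radius 105 mm, so the measurements hold.

```bash
cat > p.py <<'E'
from h import *
from scipy.spatial.transform import Rotation as Ro
def hd(o=None):
    o=o or get_obs();y=Ro.from_rotvec(o["tool_rot"]).as_matrix()[:,1];return np.degrees(np.arctan2(y[1],y[0]))
def plan(wps,step=50):
    """wps: (x,y,z,heading of tool y|None,jaw); prints rows from the measured pose"""
    o=get_obs();p=o["tool_pos"].copy();h=hd(o);q6=np.degrees(o["q"][5])
    for w in wps:
        T=np.array(w[:3]);dh=0 if w[3] is None else (w[3]-h+90)%180-90
        if w[3] is not None:
            q1=np.degrees(np.arctan2(T[1],T[0]))
            if abs(q1-(h+dh))>165: dh+=180*np.sign(q1-h-dh)
        n=int(max(1,np.ceil(np.linalg.norm(T-p)/step),np.ceil(abs(dh)/10)))
        h1=h+dh;rows=[]
        for i in range(n):
            tgt=p+(T-p)/(n-i);d=tgt-p;a=np.radians(h)
            ty=np.array([np.cos(a),np.sin(a)]);tx=np.array([-ty[1],ty[0]])
            r=[round(1000*d[:2]@tx),round(1000*d[:2]@ty),round(-1000*d[2]),round(-(h1-h)/(n-i),1)]
            p=p+np.r_[(tx*r[0]+ty*r[1])/1000,-r[2]/1000];h-=r[3];rows.append([w[4]]+r)
        print("->",np.round(p,3),"h",round(h,1),"q6~",round(np.degrees(np.arctan2(p[1],p[0]))-h));print(str(rows).replace(" ",""))
E
python3 - <<'E'
from p import *
a=lambda u,v:(320+(u+.5)/5-.5,170+(v+.5)/5-.5)
print("can top",plane("top",(362,142),.12),"base",plane("top",(360.5,163),0), hd())
print("mug", plane("top",(496,290),.08))
plan([(.678,-.232,.2,102,1),(.678,-.232,.045,102,1)])
E
```

```text
can top [ 0.7814762  -0.12953166  0.12      ] base [ 0.76467837 -0.13415018  0.        ] 76.31695412264936
mug [ 0.40226906 -0.46938908  0.08      ]
-> [ 0.678 -0.232  0.2  ] h 102.0 q6~ -121
[[1,-238,-230,10,np.float64(-8.6)],[1,-201,-263,11,np.float64(-8.5)],[1,-159,-290,10,np.float64(-8.6)]]
-> [ 0.679 -0.232  0.045] h 102.0 q6~ -121
[[1,-1,0,155,np.float64(0.0)]]
```

```bash
python3 - <<'E'
s=open('p.py').read()
s=s.replace("step=50","step=.05").replace('''            if abs(q1-(h+dh))>165: dh+=180*np.sign(q1-h-dh)
''','''            if abs(q1-(h+dh))>100: dh+=180*np.sign(q1-h-dh)
''').replace("round(-(h1-h)/(n-i),1)]","float(round(-(h1-h)/(n-i),1))]")
open('p.py','w').write(s)
E
python3 - <<'E'
from p import *
plan([(.678,-.232,.2,102,1),(.678,-.232,.045,102,1)])
E
```

```text
-> [ 0.678 -0.232  0.2  ] h -78.0 q6~ 59
[[1,-36,-34,2,7.7],[1,-40,-29,2,7.7],[1,-44,-24,2,7.7],[1,-46,-18,1,7.7],[1,-48,-11,2,7.7],[1,-49,-5,1,7.7],[1,-50,2,2,7.7],[1,-49,8,1,7.7],[1,-47,15,2,7.7],[1,-45,21,1,7.7],[1,-42,27,2,7.7],[1,-38,32,1,7.7],[1,-33,37,2,7.7],[1,-28,41,1,7.7],[1,-22,45,2,7.8],[1,-16,47,1,7.7],[1,-9,49,2,7.8],[1,-2,49,1,7.7],[1,4,50,2,7.8],[1,11,48,1,7.7]]
-> [ 0.678 -0.232  0.045] h -78.0 q6~ 59
[[1,0,0,39,0.0],[1,0,0,39,0.0],[1,0,0,39,0.0],[1,0,0,38,0.0]]
```

Emit:
servo_tool(increments=[[1, -36, -34, 2, 7.7], [1, -40, -29, 2, 7.7], [1, -44, -24, 2, 7.7], [1, -46, -18, 1, 7.7], [1, -48, -11, 2, 7.7], [1, -49, -5, 1, 7.7], [1, -50, 2, 2, 7.7], [1, -49, 8, 1, 7.7], [1, -47, 15, 2, 7.7], [1, -45, 21, 1, 7.7], [1, -42, 27, 2, 7.7], [1, -38, 32, 1, 7.7]])

```text
t: 1.9
tool_pos: [0.4659, 0.1022, 0.2125]
tool_rot: [2.514, 1.883, 0.001]
contact_force: [0.2, 1.0, 0.2]
opening: 0.0855
grip_force: 0.0
```

Emit:
servo_tool(increments=[[1, -33, 37, 2, 7.7], [1, -28, 41, 1, 7.7], [1, -22, 45, 2, 7.8], [1, -16, 47, 1, 7.7], [1, -9, 49, 2, 7.8], [1, -2, 49, 1, 7.7], [1, 4, 50, 2, 7.8], [1, 11, 48, 1, 7.7], [1, 0, 0, 0, 0], [1, 0, 0, 0, 0]])

```text
t: 3.15
tool_pos: [0.6774, -0.2315, 0.1999]
tool_rot: [-3.123, -0.33, 0.001]
contact_force: [0.4, 0.3, 0.4]
opening: 0.0854
grip_force: 0.0
```

Run:
```python
from p import *
plan([(.678,-.232,.2,-78,1),(.678,-.232,.045,102,1)])
import math
# arc: centre .5745,-.2539 r .1052, from 11.8 to 72 deg
c=np.array([.5745,-.2539])
```

```text
-> [ 0.678 -0.232  0.2  ] h -78.0 q6~ 59
[[1,0,1,0,0.1]]
-> [ 0.678 -0.232  0.045] h -78.0 q6~ 59
[[1,0,0,39,-0.0],[1,0,0,39,-0.0],[1,0,0,38,-0.0],[1,0,0,39,-0.0]]
```

Emit:
servo_tool(increments=[[1, 0, 1, 39, 0], [1, 0, 0, 39, 0], [1, 0, 0, 38, 0], [1, 0, 0, 39, 0], [0.1, 0, 0, 0, 0], [0.1, 0, 0, 0, 0], [0, 0, 0, 0, 0], [0, 0, 0, 0, 0], [0, 0, 0, 0, 0], [0, 0, 0, 0, 0], [0, 0, 0, 0, 0]], force=30)

```text
t: 4.53
tool_pos: [0.6791, -0.2333, 0.0478]
tool_rot: [3.123, 0.329, 0.004]
contact_force: [-0.0, 1.3, 6.6]
opening: 0.0129
grip_force: 29.4
```

Emit:
servo_tool(increments=[[0, -0.4, -9.1, 0, -5], [0, -0.4, -9.1, 0, -5], [0, -0.4, -9.1, 0, -5], [0, -0.4, -9.1, 0, -5], [0, -0.4, -9.1, 0, -5], [0, -0.4, -9.1, 0, -5], [0, -0.4, -9.1, 0, -5], [0, -0.4, -9.1, 0, -5], [0, -0.4, -9.1, 0, -5], [0, -0.4, -9.1, 0, -5], [0, -0.4, -9.1, 0, -5]])

```text
t: 5.9
tool_pos: [0.6207, -0.1547, 0.0478]
tool_rot: [2.617, 1.737, 0.019]
contact_force: [9.5, 14.0, 4.1]
opening: 0.0134
grip_force: 21.3
```

Emit:
servo_tool(increments=[[0, -0.4, -9.1, 0, -5], [0, 0, 0, 0, 0], [0, 0, 0, 0, 0], [0, 0, 0, 0, 0], [0, 0, 0, 0, 0]])

```text
t: 6.52
tool_pos: [0.611, -0.1505, 0.0478]
tool_rot: [-2.538, -1.845, -0.016]
contact_force: [5.2, 16.2, 7.4]
opening: 0.0129
grip_force: 29.4
```

Run:
```python
from p import *
o=get_obs();c=np.array([.5745,-.2539]);d=o["tool_pos"][:2]-c;print(np.degrees(np.arctan2(d[1],d[0])),np.linalg.norm(d),hd())
crop("scene",230,240,130,105,6,"pics/e.png")
```

```text
70.55649651072875 0.10970561124492448 -17.96781569699765
```

View pics/e.png

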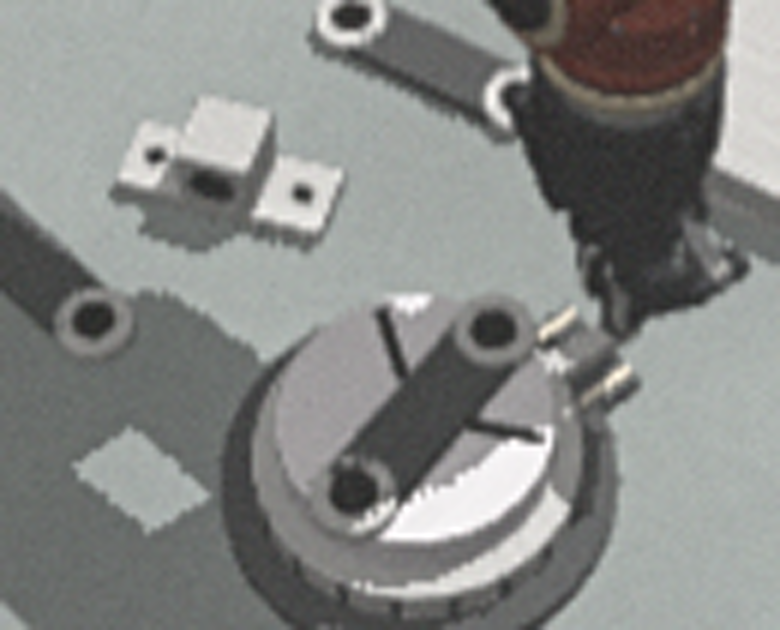

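The arm stands between the two white lines (crop e (560,325) and (605,385)). I release it, back off and measure the angle.

Emit:
servo_tool(increments=[[0.5, 0, 0, 0, 0], [0.5, 0, 0, 0, 0], [0.5, 0, 0, 0, 0], [0.5, 0, 0, -40, 0], [0.5, 0, 0, -40, 0], [0.5, 0, 0, -40, 0], [0.7, 0, 0, -30, 0]])

```text
t: 7.45
tool_pos: [0.6082, -0.156, 0.1974]
tool_rot: [2.541, 1.845, 0.001]
contact_force: [0.8, 0.1, -0.1]
opening: 0.0588
grip_force: 0.0
```

Run:
```python
from p import *
plan([(.453,-.064,.2,93.1,.7),(.453,-.064,.03,93.1,.7)])
```

```text
-> [ 0.453 -0.064  0.2  ] h -86.9 q6~ 79
[[0.7,6,-25,0,9.8],[0.7,1,-26,0,9.8],[0.7,-3,-26,-1,9.9],[0.7,-7,-25,0,9.8],[0.7,-12,-23,-1,9.9],[0.7,-15,-20,0,9.8],[0.7,-19,-18,-1,9.9]]
-> [ 0.453 -0.064  0.03 ] h -86.9 q6~ 79
[[0.7,0,0,43,-0.0],[0.7,0,0,42,-0.0],[0.7,0,0,43,-0.0],[0.7,0,0,42,-0.0]]
```

Emit:
servo_tool(increments=[[0.7, 6, -25, 0, 9.8], [0.7, 1, -26, 0, 9.8], [0.7, -3, -26, -1, 9.9], [0.7, -7, -25, 0, 9.8], [0.7, -12, -23, -1, 9.9], [0.7, -15, -20, 0, 9.8], [0.7, -19, -18, -1, 9.9]])

```text
t: 8.32
tool_pos: [0.4514, -0.063, 0.198]
tool_rot: [3.141, 0.075, -0.001]
contact_force: [0.2, 0.4, 0.5]
opening: 0.06
grip_force: 0.0
```

Run:
```python
from p import *
crop("top",340,180,110,80,7,"pics/f.png")
plan([(.453,-.064,.03,93.1,.7)])
```

```text
-> [ 0.453 -0.064  0.03 ] h -86.9 q6~ 79
[[0.7,1,1,42,-0.1],[0.7,1,0,42,-0.1],[0.7,1,1,42,-0.2],[0.7,0,0,42,-0.1]]
```

View pics/f.png

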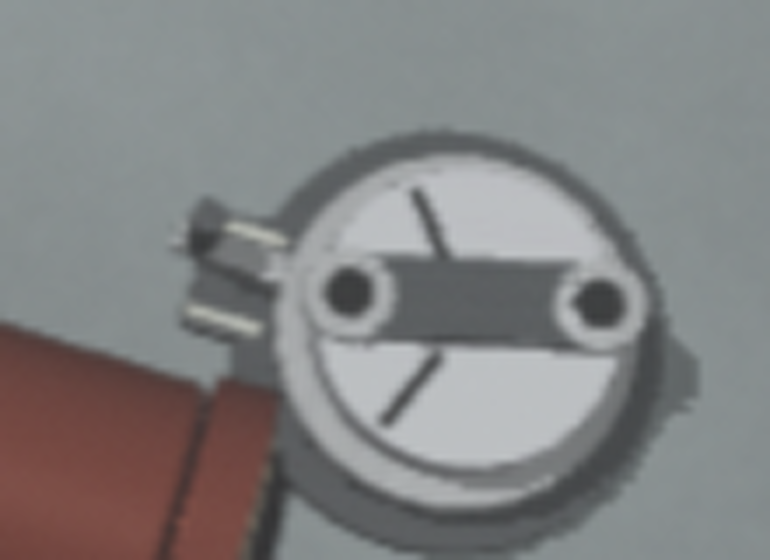

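Run:
```python
from p import *
for n,(x,y,w,h) in {"top":(355,200,35,35),"scene":(312,283,40,40)}.items():
    im=get_image(n).astype(int)[y:y+h,x:x+w];m=((im[:,:,0]-im[:,:,2]>12)&(im.sum(2)>330)).astype(np.uint8)
    k,l,st,ce=cv2.connectedComponentsWithStats(m)
    for i in range(1,k):
        if st[i,4]>3:
            q=ce[i]+(x,y);X=plane(n,q,.012);print(n,st[i,4],q.round(1),X.round(4),"deg",np.degrees(np.arctan2(X[1]+.2548,X[0]-.5748)).round(1))
    # post: darkest pixels
    g=im.sum(2);yy,xx=np.where(g<150);print(n,"dark",len(xx),xx.mean()+x if len(xx) else "",yy.mean()+y if len(xx) else "", g.min())
    print([(int(a+x),int(b+y)) for b,a in zip(yy,xx)][:60])
```

```text
top dark 0   180
[]
scene 17 [321.9 293.8] [ 0.5828 -0.1564  0.012 ] deg 85.3
scene 23 [330.3 303.8] [ 0.6176 -0.1699  0.012 ] deg 63.2
scene dark 0   159
[]
```

Run:
```python
from p import *
for th in (0,):
  P={}
  for n,(x,y,w,h) in {"top":(362,204,14,14),"scene":(320,280,24,30)}.items():
    g=get_image(n).astype(int)[y:y+h,x:x+w].sum(2)//3
    print(n,x,y);print("\n".join(" ".join(f"{v:3d}" for v in r) for r in g))
for a in(70,72,74,76):
    r=np.radians(a);X=[[.5748+.105*np.cos(r),-.2548+.105*np.sin(r),z] for z in(.072,.03)]
    print(a,proj("top",X).round(1).tolist(),proj("scene",X).round(1).tolist())
```

```text
top 362 204
142 142 142 142 143 144 143 143 142 143 143 143 143 144
142 142 142 142 143 144 144 143 142 142 141 142 142 143
144 143 142 142 142 143 143 143 142 143 142 142 142 143
143 143 142 141 142 143 142 140 141 141 142 142 142 143
143 142 142 143 142 140 127 110 119 132 139 142 143 142
143 142 143 143 141 132 109  98  98 109 127 139 142 142
142 142 142 142 134 115  99  96  94  96 105 122 128 131
141 141 141 144 134 104  95  97  95  96 113 129 127 119
141 140 135 143 139  93  85  95  95 101 143 172 170 163
140 142 142 142 122  75  66  69  71  85 109 128 147 167
141 142 148 149 120  72  60  62  70  96 113 118 121 120
141 138 125 115 104  69  60  66  84 107 116 117 117 117
141 140 134 125 113  86  72  84 103 115 117 118 118 117
141 142 142 140 136 117  84  79  86  98 110 116 117 118
scene 320 280
161 159 159 164 162 161 162 164 164 164 165 164 163 161 161 160 162 163 159 158 163 158 158 160
160 163 163 164 165 165 160 164 166 159 165 166 163 165 161 163 162 165 160 160 159 162 163 160
162 161 162 161 162 163 165 163 163 165 167 160 162 161 162 164 161 163 162 163 161 163 160 158
16
[... 2165 characters left out ...]
  77 105 155 168 164 168 167 168 167 171
236 235 219 209 202 151 143 225 199 150 105 102  71  77 106 154 170 168 170 167 167 167 169 171
236 237 226 205 211 189 161 188 131 101  84  74  94 148 162 172 170 166 168 166 164 166 165 169
236 239 221 204 208 206 155 121  99  98  84  95 149 171 170 173 168 165 166 167 166 167 165 165
240 239 224 205 206 201 167 104 103  99 107 154 173 171 170 168 166 168 170 168 166 166 171 167
70 [[371.2, 210.5], [369.7, 213.8]] [[331.5, 286.5], [331.0, 295.2]]
72 [[370.8, 211.7], [369.3, 215.0]] [[330.6, 285.5], [330.2, 294.2]]
74 [[370.4, 213.0], [368.9, 216.3]] [[329.7, 284.6], [329.3, 293.3]]
76 [[370.0, 214.3], [368.6, 217.5]] [[328.7, 283.7], [328.3, 292.4]]
```

The lines average 74.3° and the post top is at about 69°, so it is 5° short. I'll regrip and nudge it on.

Run:
```python
from p import *
plan([(.612,-.1566,.195,159.3,.7),(.612,-.1566,.045,159.3,.7)])
```

```text
-> [ 0.612 -0.157  0.195] h -20.7 q6~ 6
[[0.7,22,15,0,-9.4],[0.7,19,18,1,-9.4],[0.7,16,21,0,-9.5],[0.7,13,23,1,-9.4],[0.7,9,25,0,-9.5],[0.7,4,26,1,-9.4],[0.7,0,26,0,-9.5]]
-> [ 0.612 -0.157  0.045] h -20.7 q6~ 6
[[0.7,0,0,38,0.0],[0.7,0,0,37,0.0],[0.7,0,0,38,0.0],[0.7,0,0,37,0.0]]
```

Emit:
servo_tool(increments=[[0.7, 22, 15, 0, -9.4], [0.7, 19, 18, 1, -9.4], [0.7, 16, 21, 0, -9.5], [0.7, 13, 23, 1, -9.4], [0.7, 9, 25, 0, -9.5], [0.7, 4, 26, 1, -9.4], [0.7, 0, 26, 0, -9.5], [0.7, 0, 0, 38, 0], [0.7, 0, 0, 37, 0], [0.7, 0, 0, 38, 0], [0.7, 0, 0, 37, 0], [0.7, 0, 0, 0, 0]])

```text
t: 10.07
tool_pos: [0.609, -0.1558, 0.0407]
tool_rot: [-2.579, -1.781, 0.008]
contact_force: [0.0, -0.3, -0.3]
opening: 0.06
grip_force: 0.0
```

Emit:
servo_tool(increments=[[0, 0, 0, 0, 0], [0, 0, 0, 0, 0], [0, 0, 0, 0, 0], [0, 0, 0, 0, 0], [0, 0, 0, 0, 0], [0, 0, 0, 0, 0]])

```text
t: 10.82
tool_pos: [0.6126, -0.1567, 0.0476]
tool_rot: [2.584, 1.783, 0.002]
contact_force: [-1.4, 0.9, 5.7]
opening: 0.0131
grip_force: 29.4
```

Emit:
servo_tool(increments=[[0, -0.1, -4, 0, -2], [0, -0.2, -4, 0, -2], [0, -0.3, -4, 0, -2], [0, 0, 0, 0, 0], [0, 0, 0, 0, 0]])

```text
t: 11.45
tool_pos: [0.6017, -0.1529, 0.0476]
tool_rot: [2.485, 1.917, 0.005]
contact_force: [0.5, 1.7, 6.5]
opening: 0.0125
grip_force: 29.8
```

Emit:
servo_tool(increments=[[0.5, 0, 0, 0, 0], [0.5, 0, 0, 0, 0], [0.5, 0, 0, 0, 0], [0.5, 0, 0, -40, 0], [0.5, 0, 0, -40, 0], [0.7, 0, 0, -40, 0], [0.7, 0, 0, -30, 0]])

```text
t: 12.32
tool_pos: [0.6002, -0.1531, 0.1971]
tool_rot: [2.488, 1.917, 0.001]
contact_force: [0.4, 0.4, 0.5]
opening: 0.0596
grip_force: 0.0
```

Run:
```python
from p import *
plan([(.453,-.064,.2,93.1,.7),(.453,-.064,.03,93.1,.7),(.453,-.064,.001,93.1,.7)])
```

```text
-> [ 0.454 -0.064  0.2  ] h -86.9 q6~ 79
[[0.7,6,-21,0,9.0],[0.7,3,-21,0,9.0],[0.7,-1,-21,0,9.0],[0.7,-4,-21,-1,9.0],[0.7,-7,-20,0,9.0],[0.7,-10,-19,-1,9.0],[0.7,-13,-17,0,9.1],[0.7,-16,-15,-1,9.0]]
-> [ 0.453 -0.064  0.03 ] h -86.9 q6~ 79
[[0.7,0,0,43,0.0],[0.7,0,0,42,0.0],[0.7,0,0,43,0.0],[0.7,-1,0,42,0.0]]
-> [ 0.453 -0.064  0.001] h -86.9 q6~ 79
[[0.7,0,0,29,0.0]]
```

Emit:
servo_tool(increments=[[0.7, 6, -21, 0, 9], [0.7, 3, -21, 0, 9], [0.7, -1, -21, 0, 9], [0.7, -4, -21, -1, 9], [0.7, -7, -20, 0, 9], [0.7, -10, -19, -1, 9], [0.7, -13, -17, 0, 9.1], [0.7, -16, -15, -1, 9], [0.7, 0, 0, 43, 0], [0.7, 0, 0, 42, 0], [0.7, 0, 0, 43, 0], [0.7, -1, 0, 42, 0]])

```text
t: 13.82
tool_pos: [0.452, -0.0642, 0.0269]
tool_rot: [3.14, 0.086, 0.0]
contact_force: [-0.3, -1.1, -0.0]
opening: 0.0591
grip_force: 0.0
```

Emit:
servo_tool(increments=[[0.7, 0, 0, 15, 0], [0.7, 0, 0, 12, 0], [0.7, 0, 0, 0, 0], [0.3, 0, 0, 0, 0], [0.2, 0, 0, 0, 0], [0.2, 0, 0, 0, 0], [0.2, 0, 0, 0, 0], [0.2, 0, 0, 0, 0]], force=60)

```text
t: 14.82
tool_pos: [0.4538, -0.0646, 0.0031]
tool_rot: [3.14, 0.086, 0.004]
contact_force: [-0.6, 0.7, 6.4]
opening: 0.03
grip_force: 59.8
```

Emit:
servo_tool(increments=[[0.2, 0, 0, -30, 0], [0.2, 0, 0, -40, 0], [0.2, 0, 0, -40, 0], [0.2, 0, 0, -20, 0], [0.2, 0, 0, 0, 0]])

```text
t: 15.45
tool_pos: [0.4534, -0.0645, 0.1331]
tool_rot: [3.139, 0.086, 0.006]
contact_force: [-0.7, -0.6, -4.1]
opening: 0.0298
grip_force: 60.7
```

Run:
```python
from p import *
b=lambda u,v:(120+(u+.5)/3.3-.5,160+(v+.5)/3.3-.5)
c=lambda u,v:(210+(u+.5)/4.6-.5,220+(v+.5)/4.6-.5)
d=lambda u,v:(300+(u+.5)/6.6-.5,110+(v+.5)/6.6-.5)
print("tray corner",tri(b(709,246),c(575,185)))
print("crate corner",tri(b(296,257),d(590,475)))
print("hub bore",tri(b(437,414),d(219,522)))
print("B holes",tri(b(311,421),d(327,429)),tri(b(330,507),d(189,397)))
plan([(.63,-.015,.13,92.3,.2),(.63,-.015,.03,92.3,.2),(.63,-.015,.009,92.3,.2)])
```

```text
tray corner (array([ 0.55622434, -0.05771793,  0.03042336]), np.float64(0.0062043717733827235))
crate corner (array([0.54393504, 0.27925819, 0.04692806]), np.float64(0.006813433609277471))
hub bore (array([0.4148153 , 0.15989045, 0.04425265]), np.float64(0.0020323862630642433))
B holes (array([0.41048702, 0.26816677, 0.01513127]), np.float64(0.0021142233241761826)) (array([0.34084821, 0.25026111, 0.01418856]), np.float64(0.0026270003388508775))
-> [ 0.63  -0.015  0.13 ] h -87.7 q6~ 86
[[0.2,45,-10,1,0.2],[0.2,45,-10,1,0.2],[0.2,44,-10,1,0.2],[0.2,45,-11,0,0.2]]
-> [ 0.63  -0.015  0.03 ] h -87.7 q6~ 86
[[0.2,0,0,33,0.0],[0.2,0,0,34,0.0],[0.2,0,0,33,0.0]]
-> [ 0.63  -0.015  0.009] h -87.7 q6~ 86
[[0.2,0,0,21,0.0]]
```

Emit:
servo_tool(increments=[[0.2, 45, -10, 1, 0.2], [0.2, 45, -10, 1, 0.2], [0.2, 44, -10, 1, 0.2], [0.2, 45, -11, 0, 0.2], [0.2, 0, 0, 0, 0], [0.2, 0, 0, 33, 0], [0.2, 0, 0, 34, 0], [0.2, 0, 0, 33, 0], [0.2, 0, 0, 12, 0], [0.2, 0, 0, 9, 0], [0.2, 0, 0, 0, 0], [0.2, 0, 0, 0, 0]])

```text
t: 16.95
tool_pos: [0.63, -0.0146, 0.0084]
tool_rot: [3.141, 0.063, 0.003]
contact_force: [0.1, 0.2, -3.6]
opening: 0.0298
grip_force: 60.7
```

Emit:
servo_tool(increments=[[0.48, 0, 0, 0, 0], [0.48, 0, 0, 0, 0], [0.48, 0, 0, 0, 0], [0.48, 0, 0, -40, 0], [0.48, 0, 0, -50, 0], [0.7, 0, 0, -50, 0], [0.7, 0, 0, -40, 0]])

```text
t: 17.82
tool_pos: [0.6297, -0.0145, 0.1902]
tool_rot: [3.141, 0.064, 0.004]
contact_force: [0.4, -0.0, 0.4]
opening: 0.06
grip_force: 0.0
```

Run:
```python
from p import *
plan([(.58,-.2504,.2,-2.5,.7),(.58,-.2504,.09,-2.5,.7),(.58,-.2504,.064,-2.5,.7)])
```

```text
-> [ 0.579 -0.251  0.2  ] h -2.5 q6~ -21
[[0.7,-7,26,-1,-9.5],[0.7,-11,25,-1,-9.5],[0.7,-15,22,-1,-9.5],[0.7,-18,20,-1,-9.4],[0.7,-21,16,-1,-9.5],[0.7,-23,13,-1,-9.4],[0.7,-25,9,-1,-9.5],[0.7,-27,4,-1,-9.4],[0.7,-27,0,-2,-9.5]]
-> [ 0.58  -0.251  0.09 ] h -2.5 q6~ -21
[[0.7,0,0,37,0.0],[0.7,0,0,37,0.0],[0.7,0,1,36,0.0]]
-> [ 0.58  -0.251  0.064] h -2.5 q6~ -21
[[0.7,0,0,26,0.0]]
```

Emit:
servo_tool(increments=[[0.7, -7, 26, -1, -9.5], [0.7, -11, 25, -1, -9.5], [0.7, -15, 22, -1, -9.5], [0.7, -18, 20, -1, -9.4], [0.7, -21, 16, -1, -9.5], [0.7, -23, 13, -1, -9.4], [0.7, -25, 9, -1, -9.5], [0.7, -27, 4, -1, -9.4], [0.7, -27, 0, -2, -9.5], [0.7, 0, 0, 37, 0], [0.7, 0, 0, 37, 0], [0.7, 0, 1, 36, 0]])

```text
t: 19.32
tool_pos: [0.5798, -0.2508, 0.0864]
tool_rot: [2.269, 2.172, 0.0]
contact_force: [-0.3, 0.1, -0.1]
opening: 0.0597
grip_force: 0.0
```

Emit:
servo_tool(increments=[[0.7, 0, 0, 14, 0], [0.7, 0, 0, 12, 0], [0.7, 0, 0, 0, 0], [0.3, 0, 0, 0, 0], [0.2, 0, 0, 0, 0], [0.2, 0, 0, 0, 0], [0.2, 0, 0, 0, 0], [0.2, 0, 0, 0, 0]])

```text
t: 20.32
tool_pos: [0.581, -0.2513, 0.0633]
tool_rot: [2.267, 2.171, 0.001]
contact_force: [-0.9, 0.5, 5.6]
opening: 0.0296
grip_force: 60.3
```

Emit:
servo_tool(increments=[[0.2, 0, 0, -30, 0], [0.2, 0, 0, -40, 0], [0.2, 0, 0, -30, 0], [0.2, 0, 0, 0, 0]])

```text
t: 20.82
tool_pos: [0.5813, -0.2515, 0.1641]
tool_rot: [2.265, 2.169, 0.003]
contact_force: [-0.4, -0.3, -3.2]
opening: 0.0302
grip_force: 60.0
```

Run:
```python
from p import *
im=get_image("top");cv2.imwrite("pics/g.png",im[60:420,100:560,::-1].repeat(1,0))
plan([(.628,.047,.16,92.3,.2),(.628,.047,.03,92.3,.2),(.628,.047,.009,92.3,.2)])
```

```text
-> [0.628 0.047 0.16 ] h -87.7 q6~ 92
[[0.2,33,4,0,9.5],[0.2,34,-2,0,9.5],[0.2,33,-7,0,9.5],[0.2,31,-12,0,9.5],[0.2,29,-17,0,9.4],[0.2,25,-22,0,9.5],[0.2,21,-26,0,9.4],[0.2,17,-29,1,9.5],[0.2,12,-31,0,9.4]]
-> [0.628 0.047 0.03 ] h -87.7 q6~ 92
[[0.2,0,0,43,0.0],[0.2,0,0,44,0.0],[0.2,0,0,43,0.0]]
-> [0.628 0.047 0.009] h -87.7 q6~ 92
[[0.2,0,0,21,0.0]]
```

View pics/g.png

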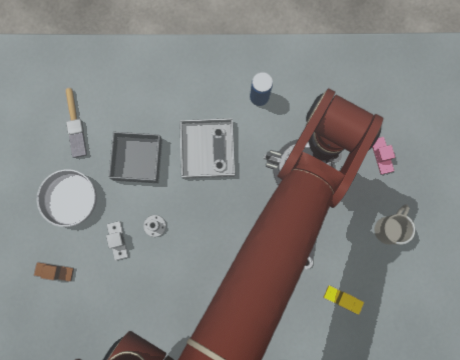

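Link 2 lies flat in the tray (crop g (219,150)), and the collar arm is still between the lines at (272,160). Now I place link 1.

Emit:
servo_tool(increments=[[0.2, 33, 4, 0, 9.5], [0.2, 34, -2, 0, 9.5], [0.2, 33, -7, 0, 9.5], [0.2, 31, -12, 0, 9.5], [0.2, 29, -17, 0, 9.4], [0.2, 25, -22, 0, 9.5], [0.2, 21, -26, 0, 9.4], [0.2, 17, -29, 1, 9.5], [0.2, 12, -31, 0, 9.4], [0.2, 0, 0, 0, 0], [0.2, 0, 0, 43, 0], [0.2, 0, 0, 44, 0]])

```text
t: 22.38
tool_pos: [0.6273, 0.0462, 0.071]
tool_rot: [3.14, 0.065, -0.002]
contact_force: [0.2, 0.1, -3.5]
opening: 0.0297
grip_force: 60.1
```

Emit:
servo_tool(increments=[[0.2, 0, 0, 43, 0], [0.2, 0, 0, 12, 0], [0.2, 0, 0, 9, 0], [0.2, 0, 0, 0, 0], [0.2, 0, 0, 0, 0], [0.48, 0, 0, 0, 0], [0.48, 0, 0, 0, 0], [0.48, 0, 0, 0, 0], [0.48, 0, 0, -40, 0], [0.48, 0, 0, -50, 0], [0.7, 0, 0, -50, 0], [0.7, 0, 0, -50, 0]])

```text
t: 23.88
tool_pos: [0.6279, 0.047, 0.2012]
tool_rot: [3.141, 0.064, 0.001]
contact_force: [0.1, -1.2, 0.1]
opening: 0.0596
grip_force: 0.0
```

Run:
```python
from m import *
from p import *
P=[plane("top",ref("top",q,3),.012) for q in((411.2,287.5),(405.7,322.1))];d=P[1]-P[0];print("link3",P,(P[0]+P[1])/2,np.linalg.norm(d),np.degrees(np.arctan2(d[1],d[0])))
plan([(.365,-.2586,.2,79.3,.7),(.365,-.2586,.03,79.3,.7),(.365,-.2586,.003,79.3,.7)])
```

```text
link3 [array([ 0.41071033, -0.26758746,  0.012     ]), array([ 0.31869205, -0.25026001,  0.012     ])] [ 0.36470119 -0.25892374  0.012     ] 0.09363548248282016 169.33582317943393
-> [ 0.365 -0.258  0.2  ] h -100.7 q6~ 65
[[0.7,-31,33,1,1.4],[0.7,-30,33,1,1.5],[0.7,-29,34,1,1.4],[0.7,-29,35,1,1.5],[0.7,-28,36,1,1.4],[0.7,-27,36,1,1.5],[0.7,-25,37,1,1.4],[0.7,-25,38,1,1.5],[0.7,-24,38,0,1.4]]
-> [ 0.365 -0.258  0.03 ] h -100.7 q6~ 65
[[0.7,0,0,43,0.0],[0.7,0,0,42,0.0],[0.7,0,0,43,0.0],[0.7,0,0,42,0.0]]
-> [ 0.365 -0.258  0.003] h -100.7 q6~ 65
[[0.7,0,0,27,0.0]]
```

Emit:
servo_tool(increments=[[0.7, -31, 33, 1, 1.4], [0.7, -30, 33, 1, 1.5], [0.7, -29, 34, 1, 1.4], [0.7, -29, 35, 1, 1.5], [0.7, -28, 36, 1, 1.4], [0.7, -27, 36, 1, 1.5], [0.7, -25, 37, 1, 1.4], [0.7, -25, 38, 1, 1.5], [0.7, -24, 38, 0, 1.4], [0.7, 0, 0, 43, 0], [0.7, 0, 0, 42, 0], [0.7, 0, 0, 43, 0]])

```text
t: 25.48
tool_pos: [0.3604, -0.2582, 0.062]
tool_rot: [3.127, -0.293, 0.001]
contact_force: [0.0, -0.2, 0.6]
opening: 0.0601
grip_force: 0.0
```

Emit:
servo_tool(increments=[[0.7, 0, 0, 42, 0], [0.7, 0, 0, 15, 0], [0.7, 0, 0, 11, 0], [0.7, 0, 0, 0, 0], [0.3, 0, 0, 0, 0], [0.2, 0, 0, 0, 0], [0.2, 0, 0, 0, 0], [0.2, 0, 0, 0, 0], [0.2, 0, 0, 0, 0], [0.2, 0, 0, -30, 0], [0.2, 0, 0, -50, 0], [0.2, 0, 0, -50, 0]])

```text
t: 26.98
tool_pos: [0.3603, -0.2578, 0.1267]
tool_rot: [3.128, -0.292, -0.0]
contact_force: [0.7, -0.5, -2.8]
opening: 0.03
grip_force: 61.3
```

Run:
```python
from p import *
plan([(.628,.047,.14,92.3,.2),(.628,.047,.05,92.3,.2),(.628,.047,.021,92.3,.2)])
```

```text
-> [0.628 0.047 0.14 ] h -87.7 q6~ 92
[[0.2,23,-39,-1,-1.4],[0.2,24,-38,-2,-1.4],[0.2,25,-38,-1,-1.5],[0.2,26,-37,-2,-1.4],[0.2,27,-36,-1,-1.5],[0.2,27,-36,-2,-1.4],[0.2,28,-35,-1,-1.5],[0.2,30,-34,-2,-1.4],[0.2,30,-33,-1,-1.5]]
-> [0.628 0.047 0.05 ] h -87.7 q6~ 92
[[0.2,0,0,45,0.0],[0.2,0,0,45,0.0]]
-> [0.628 0.047 0.021] h -87.7 q6~ 92
[[0.2,0,0,29,0.0]]
```

Emit:
servo_tool(increments=[[0.2, 23, -39, -1, -1.4], [0.2, 24, -38, -2, -1.4], [0.2, 25, -38, -1, -1.5], [0.2, 26, -37, -2, -1.4], [0.2, 27, -36, -1, -1.5], [0.2, 27, -36, -2, -1.4], [0.2, 28, -35, -1, -1.5], [0.2, 30, -34, -2, -1.4], [0.2, 25, -33, -1, -1.5], [0.2, 0, 0, 0, 0], [0.2, 0, 0, 0, 0]])

```text
t: 28.35
tool_pos: [0.6229, 0.0462, 0.138]
tool_rot: [3.14, 0.064, -0.001]
contact_force: [0.0, 0.0, -3.0]
opening: 0.0305
grip_force: 61.3
```

Emit:
servo_tool(increments=[[0.2, 0, 0, 45, 0], [0.2, 0, 0, 45, 0], [0.2, 0, 0, 17, 0], [0.2, 0, 0, 12, 0], [0.2, 0, 0, 0, 0], [0.2, 0, 0, 0, 0]])

```text
t: 29.1
tool_pos: [0.625, 0.0463, 0.0213]
tool_rot: [3.141, 0.063, 0.005]
contact_force: [-0.3, -0.6, -3.1]
opening: 0.0304
grip_force: 61.3
```

Emit:
servo_tool(increments=[[0.48, 0, 0, 0, 0], [0.48, 0, 0, 0, 0], [0.48, 0, 0, 0, 0], [0.48, 0, 0, -40, 0], [0.48, 0, 0, -50, 0], [0.7, 0, 0, -50, 0], [0.7, 0, 0, -40, 0]])

```text
t: 29.98
tool_pos: [0.624, 0.0465, 0.2023]
tool_rot: [3.141, 0.064, 0.004]
contact_force: [-0.0, -0.5, -0.2]
opening: 0.0596
grip_force: 0.0
```

Run:
```python
from m import *
from p import *
P=[plane("top",ref("top",q,2),.0135) for q in((372.5,273.3),(380.5,298.7))];d=P[1]-P[0];m=(P[0]+P[1])/2;y=np.degrees(np.arctan2(d[1],d[0]));print("A",m,np.linalg.norm(d),y)
P=[plane("top",ref("top",q,2),.0135) for q in(b(311,421),b(330,507))];d=P[1]-P[0];mb=(P[0]+P[1])/2;print("B",mb,np.linalg.norm(d),np.degrees(np.arctan2(d[1],d[0])))
im=get_image("top");cv2.imwrite("pics/h.png",cv2.resize(im[150:340,120:440,::-1],None,fx=2.5,fy=2.5))
plan([(m[0],m[1],.2,y,.8),(m[0],m[1],.06,y,.8),(m[0],m[1],.018,y,.8)])
```

```text
A [ 0.41473006 -0.17369289  0.0135    ] 0.07160167444883297 -163.21779517634133
B [0.37485183 0.25886874 0.0135    ] 0.07206715909420647 -165.16975638120326
-> [ 0.415 -0.174  0.2  ] h 16.8 q6~ -40
[[0.8,-20,19,0,-9.5],[0.8,-23,16,0,-9.5],[0.8,-25,12,0,-9.5],[0.8,-27,7,0,-9.5],[0.8,-27,3,0,-9.5],[0.8,-28,-2,1,-9.5],[0.8,-27,-6,0,-9.5],[0.8,-26,-11,1,-9.5],[0.8,-23,-15,0,-9.5],[0.8,-21,-18,1,-9.5],[0.8,-17,-21,0,-9.5]]
-> [ 0.415 -0.174  0.06 ] h 16.8 q6~ -40
[[0.8,0,0,47,0.0],[0.8,0,0,47,0.0],[0.8,0,0,46,0.0]]
-> [ 0.415 -0.174  0.018] h 16.8 q6~ -40
[[0.8,0,0,42,0.0]]
```

View pics/h.png

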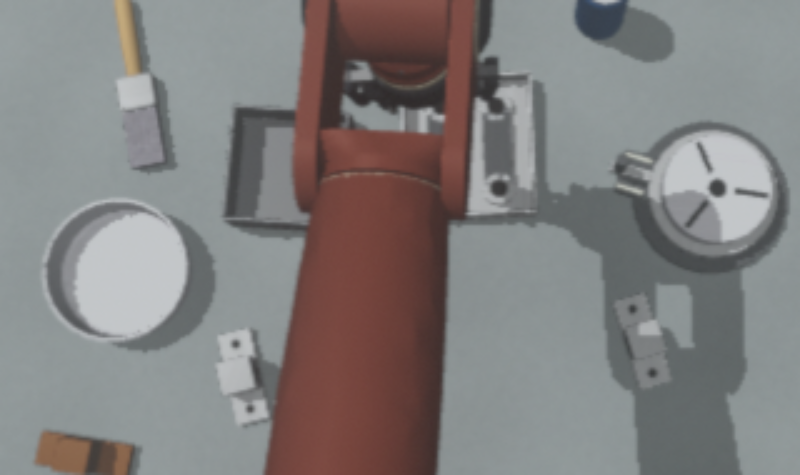

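Links 1 and 3 are under the arm in the tray, link 2 is in it, and the arm is centred between the lines (crop h (633,172)). Both bright blocks stand where they were, so block A is next.

Emit:
servo_tool(increments=[[0.8, -20, 19, 0, -9.5], [0.8, -23, 16, 0, -9.5], [0.8, -25, 12, 0, -9.5], [0.8, -27, 7, 0, -9.5], [0.8, -27, 3, 0, -9.5], [0.8, -28, -2, 1, -9.5], [0.8, -27, -6, 0, -9.5], [0.8, -26, -11, 1, -9.5], [0.8, -23, -15, 0, -9.5], [0.8, -21, -18, 1, -9.5], [0.8, -17, -21, 0, -9.5], [0.8, 0, 0, 0, 0]])

```text
t: 31.62
tool_pos: [0.4115, -0.1737, 0.1945]
tool_rot: [-1.876, -2.517, 0.0]
contact_force: [-0.7, 0.2, 0.1]
opening: 0.0684
grip_force: 0.0
```

Emit:
servo_tool(increments=[[0.8, 0, 0, 47, 0], [0.8, 0, 0, 47, 0], [0.8, 0, 0, 46, 0], [0.8, 0, 0, 22, 0], [0.8, 0, 0, 20, 0], [0.8, 0, 0, 0, 0], [0.3, 0, 0, 0, 0], [0.2, 0, 0, 0, 0], [0.2, 0, 0, 0, 0], [0.2, 0, 0, 0, 0], [0.2, 0, 0, 0, 0]])

```text
t: 33.0
tool_pos: [0.414, -0.1739, 0.0156]
tool_rot: [1.872, 2.52, 0.001]
contact_force: [-0.3, 1.9, 6.6]
opening: 0.0353
grip_force: 61.0
```

Emit:
servo_tool(increments=[[0.2, 0, 0, -40, 0], [0.2, 0, 0, -50, 0], [0.2, 0, 0, -50, 0], [0.2, 0, 0, 0, 0]])

```text
t: 33.5
tool_pos: [0.4149, -0.1749, 0.1584]
tool_rot: [1.868, 2.515, 0.001]
contact_force: [0.7, -0.0, -3.7]
opening: 0.0354
grip_force: 61.9
```

Run:
```python
from p import *
r=np.radians(-4.3)
x,y=np.array([.599,.21])+26*1e-3*np.array([np.sin(r),-np.cos(r)]);print(x,y)
plan([(x,y,.16,-4.3,.2),(x,y,.07,-4.3,.2),(x,y,.025,-4.3,.2)])
```

```text
0.5970505531025154 0.18407318652834698
-> [0.597 0.184 0.16 ] h -4.3 q6~ 21
[[0.2,32,31,0,2.3],[0.2,34,30,0,2.4],[0.2,35,28,0,2.3],[0.2,36,27,0,2.4],[0.2,37,25,0,2.3],[0.2,38,24,0,2.4],[0.2,39,22,-1,2.3],[0.2,39,20,0,2.4],[0.2,40,19,-1,2.3]]
-> [0.597 0.184 0.07 ] h -4.3 q6~ 21
[[0.2,0,0,45,0.0],[0.2,0,0,45,0.0]]
-> [0.597 0.184 0.025] h -4.3 q6~ 21
[[0.2,0,0,45,0.0]]
```

Emit:
servo_tool(increments=[[0.2, 32, 31, 0, 2.3], [0.2, 34, 30, 0, 2.4], [0.2, 35, 28, 0, 2.3], [0.2, 36, 27, 0, 2.4], [0.2, 37, 25, 0, 2.3], [0.2, 38, 24, 0, 2.4], [0.2, 39, 22, -1, 2.3], [0.2, 39, 20, 0, 2.4], [0.2, 40, 19, -1, 2.3], [0.2, 0, 0, 0, 0], [0.2, 0, 0, 0, 0]])

```text
t: 34.88
tool_pos: [0.5933, 0.1846, 0.1532]
tool_rot: [-2.301, -2.136, 0.007]
contact_force: [-1.4, -0.9, -3.1]
opening: 0.035
grip_force: 62.0
```

Emit:
servo_tool(increments=[[0.2, 0, 0, 45, 0], [0.2, 0, 0, 45, 0], [0.2, 0, 0, 30, 0], [0.2, 0, 0, 16, 0], [0.2, 0, 0, 0, 0], [0.2, 0, 0, 0, 0]])

```text
t: 35.62
tool_pos: [0.5954, 0.1847, 0.0208]
tool_rot: [2.303, 2.136, 0.001]
contact_force: [-0.6, 0.1, -3.5]
opening: 0.0349
grip_force: 63.4
```

Emit:
servo_tool(increments=[[0.6, 0, 0, 0, 0], [0.6, 0, 0, 0, 0], [0.6, 0, 0, 0, 0], [0.6, 0, 0, -40, 0], [0.6, 0, 0, -50, 0], [0.8, 0, 0, -50, 0], [0.8, 0, 0, -40, 0]])

```text
t: 36.5
tool_pos: [0.5956, 0.1853, 0.2032]
tool_rot: [2.302, 2.136, 0.004]
contact_force: [1.4, 1.0, -0.6]
opening: 0.0684
grip_force: 0.0
```

Run:
```python
from m import *
from p import *
P=[plane("top",ref("top",q,2),.0135) for q in(b(311,421),b(330,507))];d=P[1]-P[0];m=(P[0]+P[1])/2;y=np.degrees(np.arctan2(d[1],d[0]));print("B",m,np.linalg.norm(d),y)
plan([(m[0],m[1],.2,y,.8),(m[0],m[1],.06,y,.8),(m[0],m[1],.018,y,.8)])
```

```text
B [0.37449337 0.25437535 0.0135    ] 0.07476918235553291 -163.66067972905873
-> [0.374 0.254 0.2  ] h 16.3 q6~ 18
[[0.8,10,-46,2,-4.1],[0.8,14,-45,1,-4.1],[0.8,17,-44,2,-4.1],[0.8,20,-42,1,-4.2],[0.8,22,-41,2,-4.1]]
-> [0.374 0.254 0.06 ] h 16.3 q6~ 18
[[0.8,0,0,47,-0.0],[0.8,0,0,46,-0.0],[0.8,0,0,47,-0.0]]
-> [0.374 0.254 0.018] h 16.3 q6~ 18
[[0.8,0,0,42,-0.0]]
```

Run:
```python
from m import *
a1=cv2.resize(T[260:335,185:285,::-1],None,fx=4,fy=4,interpolation=2);a2=cv2.resize(S[145:220,290:390,::-1],None,fx=4,fy=4,interpolation=2)
cv2.imwrite("pics/i.png",np.hstack([a1,a2]))
```

```text
(no output)
```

View pics/i.png

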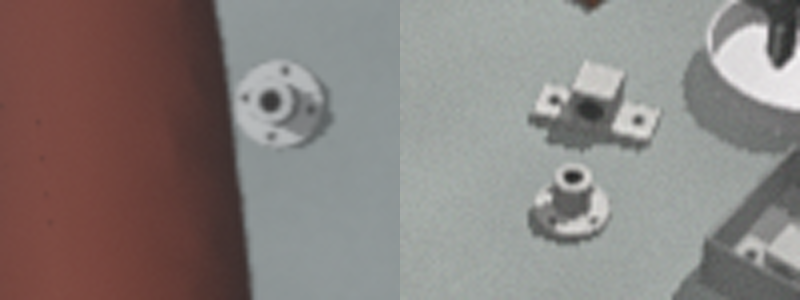

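The arm hides block B from the top camera. The scene view (crop i, holes (555,100) and (638,120)) puts it where it was, so I use (0.375, 0.259) and yaw 14.8°.

Run:
```python
from p import *
plan([(.375,.259,.2,14.8,.8),(.375,.259,.06,14.8,.8),(.375,.259,.018,14.8,.8)])
```

```text
-> [0.375 0.259 0.2  ] h 14.8 q6~ 20
[[0.8,11,-45,0,-3.8],[0.8,14,-44,0,-3.8],[0.8,18,-43,1,-3.8],[0.8,20,-42,0,-3.8],[0.8,23,-41,1,-3.9]]
-> [0.375 0.259 0.06 ] h 14.8 q6~ 20
[[0.8,0,0,47,0.0],[0.8,0,0,46,0.0],[0.8,0,0,47,0.0]]
-> [0.375 0.259 0.018] h 14.8 q6~ 20
[[0.8,0,0,42,0.0]]
```

Emit:
servo_tool(increments=[[0.8, 11, -45, 0, -3.8], [0.8, 14, -44, 0, -3.8], [0.8, 18, -43, 1, -3.8], [0.8, 20, -42, 0, -3.8], [0.8, 23, -41, 1, -3.9], [0.8, 0, 0, 0, 0], [0.8, 0, 0, 47, 0], [0.8, 0, 0, 46, 0], [0.8, 0, 0, 47, 0], [0.8, 0, 0, 22, 0], [0.8, 0, 0, 20, 0], [0.8, 0, 0, 0, 0]])

```text
t: 38.2
tool_pos: [0.3727, 0.2573, 0.0135]
tool_rot: [-1.916, -2.486, 0.009]
contact_force: [-0.0, 0.4, -0.0]
opening: 0.0687
grip_force: 0.0
```

Emit:
servo_tool(increments=[[0.3, 0, 0, 0, 0], [0.2, 0, 0, 0, 0], [0.2, 0, 0, 0, 0], [0.2, 0, 0, 0, 0], [0.2, 0, 0, 0, 0], [0.2, 0, 0, -40, 0], [0.2, 0, 0, -50, 0], [0.2, 0, 0, -50, 0], [0.2, 0, 0, 0, 0]])

```text
t: 39.33
tool_pos: [0.3762, 0.2598, 0.1599]
tool_rot: [1.914, 2.487, 0.01]
contact_force: [0.0, 1.0, -2.8]
opening: 0.0352
grip_force: 62.1
```

Run:
```python
from p import *
r=np.radians(-4.3)
x,y=np.array([.599,.21])-26*1e-3*np.array([np.sin(r),-np.cos(r)]);print(x,y)
plan([(x,y,.16,-4.3,.2),(x,y,.07,-4.3,.2),(x,y,.022,-4.3,.2)])
```

```text
0.6009494468974845 0.235926813471653
-> [0.601 0.236 0.16 ] h -4.3 q6~ 26
[[0.2,-16,42,0,3.8],[0.2,-13,43,0,3.8],[0.2,-11,44,0,3.8],[0.2,-7,45,0,3.9],[0.2,-5,45,0,3.8]]
-> [0.601 0.236 0.07 ] h -4.3 q6~ 26
[[0.2,0,0,45,0.0],[0.2,0,0,45,0.0]]
-> [0.601 0.236 0.022] h -4.3 q6~ 26
[[0.2,0,0,48,0.0]]
```

Emit:
servo_tool(increments=[[0.2, -16, 42, 0, 3.8], [0.2, -13, 43, 0, 3.8], [0.2, -11, 44, 0, 3.8], [0.2, -7, 45, 0, 3.9], [0.2, -5, 45, 0, 3.8], [0.2, 0, 0, 0, 0], [0.2, 0, 0, 0, 0], [0.2, 0, 0, 0, 0]])

```text
t: 40.33
tool_pos: [0.5973, 0.2346, 0.1547]
tool_rot: [-2.301, -2.137, 0.004]
contact_force: [0.1, 0.6, -3.9]
opening: 0.0348
grip_force: 62.6
```

Emit:
servo_tool(increments=[[0.2, 0, 0, 45, 0], [0.2, 0, 0, 45, 0], [0.2, 0, 0, 30, 0], [0.2, 0, 0, 18, 0], [0.2, 0, 0, 0, 0], [0.2, 0, 0, 0, 0]])

```text
t: 41.08
tool_pos: [0.5989, 0.2351, 0.0211]
tool_rot: [-2.302, -2.138, 0.0]
contact_force: [-4.2, -1.5, 5.5]
opening: 0.035
grip_force: 65.0
```

Emit:
servo_tool(increments=[[0.6, 0, 0, 0, 0], [0.6, 0, 0, 0, 0], [0.6, 0, 0, 0, 0], [0.6, 0, 0, -40, 0], [0.6, 0, 0, -50, 0], [0.8, 0, 0, -50, 0], [0.8, 0, 0, -40, 0]])

```text
t: 41.95
tool_pos: [0.5996, 0.2346, 0.201]
tool_rot: [2.302, 2.136, 0.003]
contact_force: [0.3, -0.4, -0.7]
opening: 0.0682
grip_force: 0.0
```

Run:
```python
from m import *
from p import *
t=ref("top",b(437,414),3);s=ref("scene",(300+219/6.6-.4,110+522/6.6-.4),2);print(t,s,tri(t,s))
plan([(.4145,.159,.2,0,.8),(.4145,.159,.06,0,.8),(.4145,.159,.016,0,.8)])
```

```text
[252.21617367 284.87827114] [332.74499134 188.73979718] (array([0.41527207, 0.15936297, 0.04467615]), np.float64(0.0017159136876193973))
-> [0.415 0.159 0.2  ] h 0.0 q6~ 21
[[0.8,-18,-36,1,-0.9],[0.8,-17,-37,1,-0.8],[0.8,-17,-37,1,-0.9],[0.8,-17,-37,1,-0.8],[0.8,-16,-37,2,-0.9]]
-> [0.415 0.159 0.06 ] h 0.0 q6~ 21
[[0.8,0,0,47,0.0],[0.8,0,0,46,0.0],[0.8,0,0,47,0.0]]
-> [0.415 0.159 0.016] h 0.0 q6~ 21
[[0.8,0,0,44,0.0]]
```

Emit:
servo_tool(increments=[[0.8, -18, -36, 1, -0.9], [0.8, -17, -37, 1, -0.8], [0.8, -17, -37, 1, -0.9], [0.8, -17, -37, 1, -0.8], [0.8, -16, -37, 2, -0.9], [0.8, 0, 0, 0, 0], [0.8, 0, 0, 47, 0], [0.8, 0, 0, 46, 0], [0.8, 0, 0, 47, 0], [0.8, 0, 0, 22, 0], [0.8, 0, 0, 20, 0], [0.8, 0, 0, 0, 0]])

```text
t: 43.55
tool_pos: [0.4103, 0.1576, 0.0083]
tool_rot: [-2.219, -2.22, 0.006]
contact_force: [-0.4, -0.4, 0.6]
opening: 0.0683
grip_force: 0.0
```

Emit:
servo_tool(increments=[[0.3, 0, 0, 0, 0], [0.1, 0, 0, 0, 0], [0.1, 0, 0, 0, 0], [0.1, 0, 0, 0, 0], [0.1, 0, 0, 0, 0], [0.1, 0, 0, -40, 0], [0.1, 0, 0, -50, 0], [0.1, 0, 0, -50, 0], [0.1, 0, 0, 0, 0]])

```text
t: 44.68
tool_pos: [0.4137, 0.1583, 0.1544]
tool_rot: [2.218, 2.219, 0.01]
contact_force: [0.6, 0.1, -2.8]
opening: 0.0285
grip_force: 60.1
```

Run:
```python
from p import *
plan([(.488,.393,.16,0,.1),(.488,.393,.07,0,.1),(.488,.393,.026,0,.1)])
```

```text
-> [0.488 0.393 0.16 ] h 0.0 q6~ 39
[[0.1,47,15,-1,0.0],[0.1,47,15,-1,0.0],[0.1,47,15,-1,0.0],[0.1,47,15,-1,0.0],[0.1,47,14,-2,0.0]]
-> [0.488 0.393 0.07 ] h 0.0 q6~ 39
[[0.1,0,0,45,0.0],[0.1,0,0,45,0.0]]
-> [0.488 0.393 0.026] h 0.0 q6~ 39
[[0.1,0,0,44,0.0]]
```

Emit:
servo_tool(increments=[[0.1, 47, 15, -1, 0], [0.1, 47, 15, -1, 0], [0.1, 47, 15, -1, 0], [0.1, 47, 15, -1, 0], [0.1, 47, 14, -2, 0], [0.1, 0, 0, 0, 0], [0.1, 0, 0, 0, 0], [0.1, 0, 0, 45, 0], [0.1, 0, 0, 45, 0], [0.1, 0, 0, 30, 0], [0.1, 0, 0, 16, 0], [0.1, 0, 0, 0, 0]])

```text
t: 46.18
tool_pos: [0.485, 0.3918, 0.0197]
tool_rot: [-2.222, -2.221, 0.002]
contact_force: [1.3, -0.7, -3.2]
opening: 0.0282
grip_force: 61.1
```

Emit:
servo_tool(increments=[[0.1, 0, 0, 0, 0], [0.55, 0, 0, 0, 0], [0.55, 0, 0, 0, 0], [0.55, 0, 0, 0, 0], [0.55, 0, 0, -40, 0], [0.55, 0, 0, -50, 0], [0.6, 0, 0, -50, 0], [0.6, -30, -30, -50, 0], [0.6, -40, -40, 0, 0], [0.6, -40, -40, 0, 0], [0.6, -40, -40, 0, 0], [0.6, 0, 0, 0, 0]])

```text
t: 47.68
tool_pos: [0.3345, 0.2424, 0.2074]
tool_rot: [2.222, 2.22, 0.002]
contact_force: [1.3, 0.6, 0.1]
opening: 0.0509
grip_force: 0.0
```

Run:
```python
from h import *
cv2.imwrite("pics/j.png",cv2.resize(get_image("top")[120:350,120:450,::-1],None,fx=2.4,fy=2.4))
cv2.imwrite("pics/k.png",cv2.resize(get_image("scene")[120:360,200:520,::-1],None,fx=2.4,fy=2.4))
```

```text
(no output)
```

View pics/j.png

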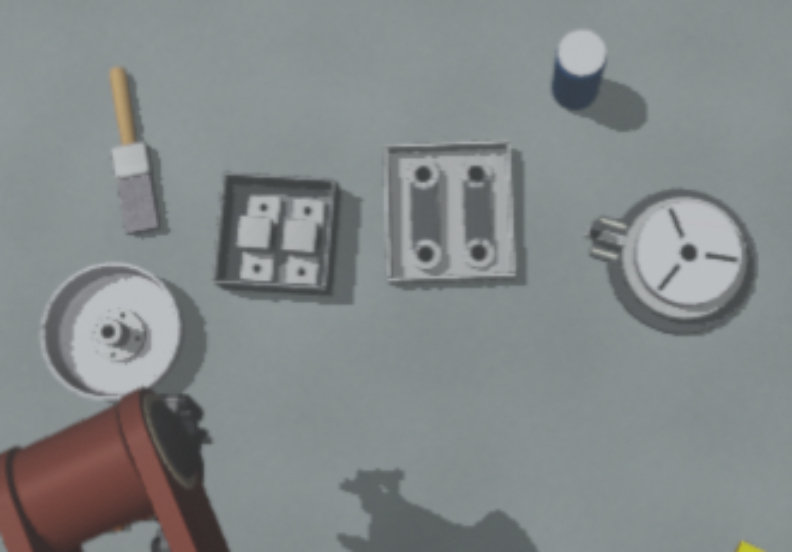

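View pics/k.png

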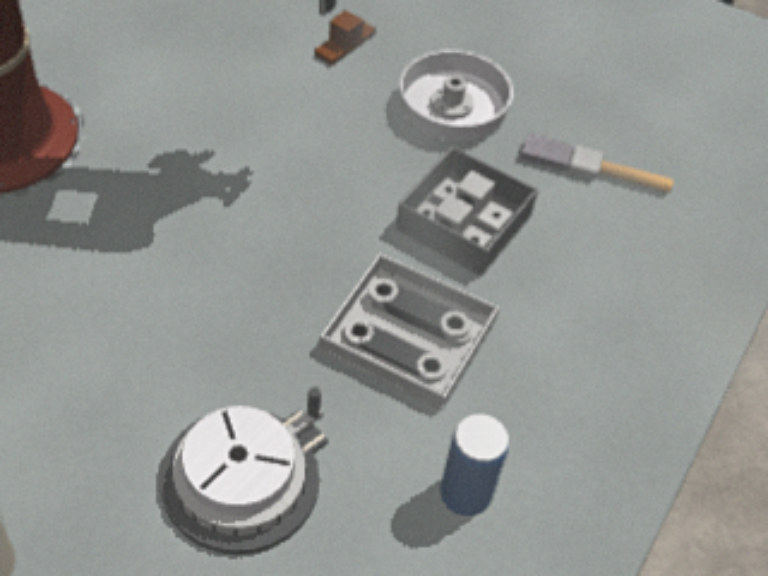

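Every part is in its bin. The two blocks are in the crate (crop j (255,232), (300,237)), and the hub is in the pan (120,335). The links are in the tray, with the stacked pair at (425,213) and the third at (478,213). The arm stands midway between the lines (610,238), and the gripper is clear.

```bash
python3 -c "
from station import *
print(finish_job())"
```

```text
the job is handed in; nothing more can be done
None
```

I locked the collar midway between its white lines, put all six parts present in their bins (three links, two blocks, one hub; I saw no second hub), left the can, mug and brush alone, and handed the job in at about 48 s; no verdict came back.

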